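# Clear the hob, centre the pan and light its burner

### The job

Get the two-burner table hob going under the aluminium pan. Before lighting, take the white plastic bottle off the hob and stand it upright on the table, and slide the pan (do not lift it) until it is centred over its burner. Then push in the knob of that burner, turn it anticlockwise a quarter turn past the safety stop to the large flame, keep it pushed in there for three seconds so that the flame takes, and let it spring out; leave the other burner off, and do not disturb the kettle and the other things.

Things in the scene. Friction and masses are not known exactly. Their poses are not given: they have to be found in the camera images.
- hob: table-top gas hob, fixed: black glass top 390 (its x) by 500 (its y) mm, 75 mm above the table. Origin on the table under the glass's centre; +x to the back (cartridge bay there, reaching 278 mm behind the origin, 85 mm high), knobs along the front (-x), +y to the left-hand burner. Glass marks round each knob: white dot behind = off, large orange flame at its left, small one in front
- burner_left (a point): centre of the left-hand burner at the pan support's top, 110 mm above the table; 50 mm behind and 125 mm left of the hob's origin. Each burner has a black iron pan support, 222 mm square, flat top 35 mm above the glass. The left-hand knob works this burner
- burner_right (a point): centre of the right-hand burner, as on the left; 50 mm behind and 125 mm right of the hob's origin. The right-hand knob works it
- knob_left (a point): left-hand knob, vertical axis, 150 mm in front and 140 mm left of the hob's origin: silver round skirt 64 mm wide, 6 mm thick, with a black grip bar across it 56 mm long, 14 mm wide, 23 mm high above the skirt. This point: on the axis at the skirt's top, 16 mm above the glass while the knob is out; it moves with the knob; its x runs along the bar to the white pointer line
- knob_right (a point): right-hand knob, the same, 150 mm in front and 140 mm right of the hob's origin
- press_left (a joint): how far the left knob is pushed in, m: 0 out, 0.008 fully in; the spring needs about 4 N to start and 10 N when fully in, and pushes the knob out again
- turn_left (a joint): turn of the left knob, rad, anticlockwise from above: 0 off (up to 0.2 of play), 1.57 large flame (pointer to the hob's left), 3.14 small flame. A safety stop bars it at 0.2 unless it is pushed in 5.5 mm or more; past about 0.9 it is clear of the stop and turns freely, in or out. It stays where it is left (friction 0.05 N m)
- press_right (a joint): the same for the right knob
- turn_right (a joint): the same for the right knob
- pan: round aluminium pan, 150 mm wide, 60 mm high, 3 mm wall, 0.3 to 0.65 kg, with a black ear handle at its +y and -y (50 mm wide, 8 mm rod, 51 mm above its base, reaching 109 mm from the centre). Origin: centre of its underside. It stands flat on the left or the right burner's support, 40 to 90 mm short of the burner's centre towards the front
- bottle: white plastic drinking bottle standing on the glass between the knobs: 66 mm in diameter, 190 mm high, its top 38 mm (152 to 190 mm up) is a screw cap 52 mm in diameter. 0.25 to 0.5 kg. Origin at the centre of its underside, z up its axis. Its place on the table is free to choose
- kettle: blue kettle, 140 mm in diameter, standing on the other burner; spout to its +x reaching 100 mm, wire handle over the top 142 mm high. Origin at the centre of its underside. Leave it alone (it may shift by less than 25 mm)
- red_cup: red plastic cup, 84 mm across the rim, 85 mm high, standing on the table beside the hob. Origin at the centre of its underside. Leave it alone (less than 30 mm)
- torch: black hand torch lying on the table beside the hob, 141 mm long along its x, 38 mm thick. Origin under its middle. Leave it alone (less than 30 mm)
Not all that is in view belongs to the job. There is more than one size of the bottle; the one meant has the size given above.

How it is judged:
By the outcome, as a careful person would: the job done as asked, in the order asked, and still so for the second after the job is handed in, with the robot touching nothing.
It also fails if it takes over 72 s, if anything falls off the work surface, if the arm or the gripper's body presses on something with over 40 N, if the wrist force passes 120 N, or if a joint passes its speed limit or range.

### The arm

A 7-joint arm with a two-finger parallel gripper is mounted at the origin on the work surface. World frame = base frame: x ahead of the robot, y to its left, z up, the work surface at z = 0. Lengths are in m, angles in rad, forces in N, time in s.
With the tool pointing down it reaches from about 0.4 to 0.85 m from the base axis. Payload 4.5 kg.
Tool frame: the origin (TCP) lies at the centre of the arm's flange, where the gripper is bolted on; the fingertips stand r.tcp_to_tips ahead of it and the grasp point (between the pads) lies 147 mm ahead of it (r.tcp_to_tips is the distance from the TCP to the fingertips, in m); x points along the fingers, y is the direction in which the jaws open and shut, and the axes are right-handed (so a half turn about x gives the same grasp; the last joint's range is limited). The gripper opens to 88 mm and grips with 3 to 60 N. Pads are 18 mm wide; open, the fingers measure 123 mm over their backs; the gripper's body (75 mm by 187 mm) begins 45 mm behind the grasp point.
Start: joints at [1.161, 0.689, -0.195, 1.565, 0.157, 0.902, -0.215], TCP at [0.268, -0.564, 0.405] pointing down, gripper open.
Joint ranges: [-3.01, 3.01], [-0.46, 2.08], [-1.47, 1.51], [0.13, 2.56], [-1, 4.14], [0.04, 2.09], [-2.66, 2.66]. Speed limits (rad/s): [2.57, 2.57, 3.14, 3.14, 3.14, 3.14, 3.14].

### API

Orientations are given as a unit quaternion [x, y, z, w].
In Python, from plant import r, eyes gives the robot as it stands.
- The arm moves only by the tool carry_out, never from a script. Its argument "targets" is text: rows parted by semicolons, each of 5 numbers parted by spaces: the opening, from 0 (shut) to 1 (fully open), then the shift along the tool's x, y, z in mm, then the turn about the tool's x in rad. A call has 1 to 20 rows; each row shifts and turns the commanded pose from where the row before left it, along the tool's axes as they then stand; what a row does not reach is not made up. A row lasts 1/12 s, in which the tool goes at most 41.7 mm and 7.16 degrees, less where a joint would pass 70% of its speed; a pose out of reach is approached as far as the arm can. A call is refused whole if a number of a shift passes 41.7 or a number of a turn 0.125, either way. A call with a gripper value outside its range is refused whole. The fingers move at their own pace and stop on an object; "force" is the grip in N (left out, the last holds). Time passes only in rows, so rows that do not move let the fingers close. It gives the time, the measured TCP pose, the force and the opening at its end, in the units of the state.
- r.get_state(): the state, without advancing time (a new reading comes with each control period).
- eyes.snapshot(name): name is "scene" or "top"; returns (picture, depth): 480x640x3 uint8, blue, green, red; 480x640 float32, m along the optical axis (not along the pixel's ray), 0 where there is no reading.
- eyes.camera_params(name): a dict with "intrinsics" (3x3 intrinsics, pixels), "dist_coeffs" ([k1, k2, p1, p2, k3] as OpenCV has them; the pictures are not rectified), "rvec" (rotation vector, rad) and "tvec" (3), from world to camera coordinates, as OpenCV has them. Camera axes: x right, y down, z forward; pixel columns grow to the right and rows downward; lengths in m; the calibration is good to about 2 mm. A picture is of the moment at which its call begins. camera_params takes no time and is no camera call.
- r.finish_job(): hands the job in, once; it reports no verdict.
The state is a dict: "clock": time; "q": joint angles; "qd": joint speeds; "joint_torque": joint torques, N m; "tool_pos": TCP position; "eef_rot": TCP orientation; "contact_force": force on the tool from outside, world axes, zero at the start; "moment": the same for the moment, N m; "opening": opening from 0.0 (shut) to 1.0 (fully open).
Only numpy, scipy, OpenCV 4.12 (cv2) and the standard library are available. Lean on these libraries where they do the work, as an engineer would, in place of code of your own. Each camera call takes 0.05 s, during which the arm holds its last target.

## Working session

There is one attempt and no reset: what is moved stays moved. The work goes in short steps, Python scripts to look and compute and a tool call to move; the robot and the scene stay as the last step left them, time stands still between calls to the robot, and variables do not carry over. Pictures are saved under pics/ and viewed, and the job is handed in when it is done.

Besides the shell and the picture viewer there is one more tool, called after "Call:" by a JSON object that holds its "method" and its "body". carry_out: Moves the arm, as the interface text tells. Its arguments: {"type":"object","properties":{"targets":{"type":"string"},"force":{"type":"number"}},"required":["targets"]}

```bash
ls; mkdir -p pics; cat > h.py <<'E'
import numpy as np, cv2
from plant import r, eyes
def cam(n):
    p=eyes.camera_params(n); K=np.array(p["intrinsics"],float); D=np.array(p["dist_coeffs"],float)
    R=cv2.Rodrigues(np.array(p["rvec"],float))[0]; t=np.array(p["tvec"],float).reshape(3)
    return K,D,R,t
def ray(n,uv):
    K,D,R,t=cam(n)
    u=cv2.undistortPoints(np.array(uv,float).reshape(-1,1,2),K,D).reshape(-1,2)
    d=np.c_[u,np.ones(len(u))]@R
    return -R.T@t,d
def onplane(n,uv,z):
    c,d=ray(n,uv); return c+d*((z-c[2])/d[:,2])[:,None]
def proj(n,P):
    K,D,R,t=cam(n)
    return cv2.projectPoints(np.array(P,float).reshape(-1,1,3),cv2.Rodrigues(R)[0],t,K,D)[0].reshape(-1,2)
def cloud(n,depth):
    K,D,R,t=cam(n)
    v,u=np.mgrid[0:480,0:640]
    un=cv2.undistortPoints(np.c_[u.ravel(),v.ravel()].astype(float).reshape(-1,1,2),K,D).reshape(-1,2)
    z=depth.ravel()[:,None]
    X=(np.c_[un,np.ones(len(un))]*z-t)@R
    X[depth.ravel()==0]=np.nan
    return X.reshape(480,640,3)
E
python3 - <<'E'
from h import *
for n in("scene","top"):
    im,d=eyes.snapshot(n); cv2.imwrite(f"pics/{n}0.png",im); np.save(f"pics/{n}0.npy",d)
    K,D,R,t=cam(n); print(n,-R.T@t,R[2])
print(r.get_state(), r.tcp_to_tips)
E
```

```text
pics
scene [1.1603893  0.96110574 1.06982602] [-0.45275334 -0.62468081 -0.63622976]
top [3.95920221e-01 1.28224990e-03 1.43648625e+00] [ 0.08246582  0.0069092  -0.99656994]
{'clock': 0.1, 'q': array([ 1.16074362,  0.68989217, -0.19448749,  1.56622797,  0.15724764,
        0.90251067, -0.21512273]), 'qd': array([-0.00157806, -0.00103486,  0.00179356, -0.00465082, -0.00063612,
       -0.0009208 , -0.00071932]), 'joint_torque': array([-3.99672543e-03, -5.28509617e+01, -1.27136920e+00, -1.53838992e+01,
       -5.25177084e-02,  2.03568969e-03,  5.71044131e-05]), 'tool_pos': array([ 0.26823346, -0.56418812,  0.40399734]), 'eef_rot': array([-0.68960129, -0.15620055,  0.68992943, -0.15507686]), 'contact_force': array([-0.84377518,  0.07843689,  0.13854087]), 'moment': array([-0.01208889,  0.01994628,  0.01537934]), 'opening': 0.9972664039436908} 0.166
```

View pics/top0.png

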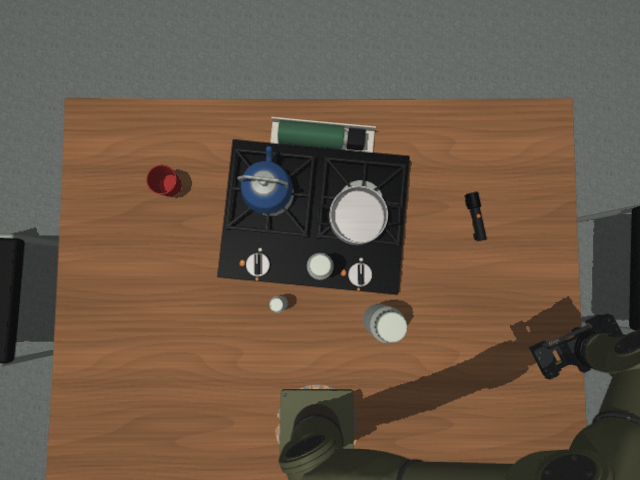

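View pics/scene0.png

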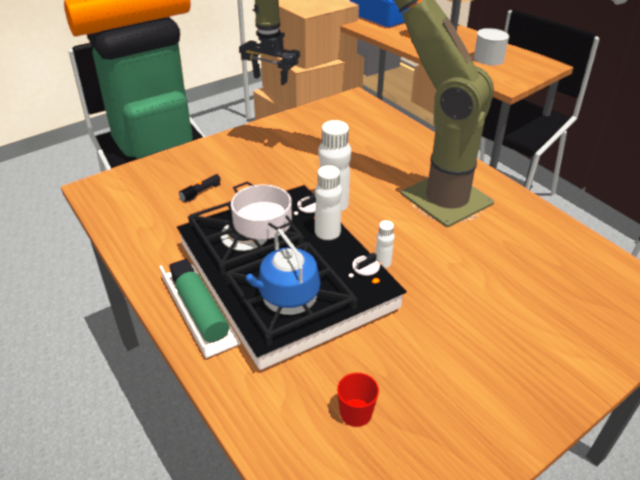

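```bash
python3 - <<'E'
from h import *
im=cv2.imread("pics/top0.png")
c=cv2.resize(im[120:350,200:430],None,fx=2.6,fy=2.6,interpolation=cv2.INTER_CUBIC); cv2.imwrite("pics/crop1.png",c)
s=cv2.imread("pics/scene0.png")
c=cv2.resize(s[110:330,170:420],None,fx=2.6,fy=2.6,interpolation=cv2.INTER_CUBIC); cv2.imwrite("pics/crop2.png",c)
d=np.load("pics/top0.npy"); X=cloud("top",d)
for uv in[(320,266),(388,325),(278,304),(360,220),(360,290),(226,250)]: print(uv,X[uv[1],uv[0]])
E
```

```text
(320, 266) [ 0.44057094 -0.0072627   0.26645054]
(388, 325) [ 0.3031128  -0.16664978  0.26335254]
(278, 304) [0.3459504  0.10163004 0.13167614]
(360, 220) [ 0.57116105 -0.11628348  0.10841225]
(360, 290) [ 0.38256237 -0.11783226  0.07957851]
(226, 250) [0.49146503 0.25085771 0.07444165]
```

View pics/crop1.png

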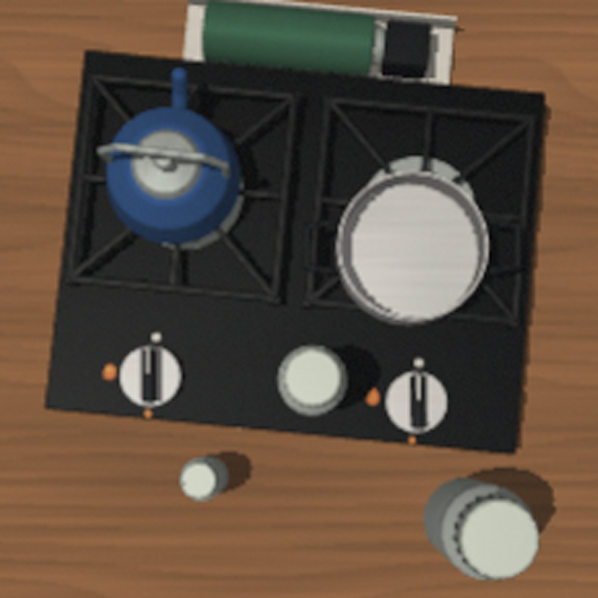

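View pics/crop2.png

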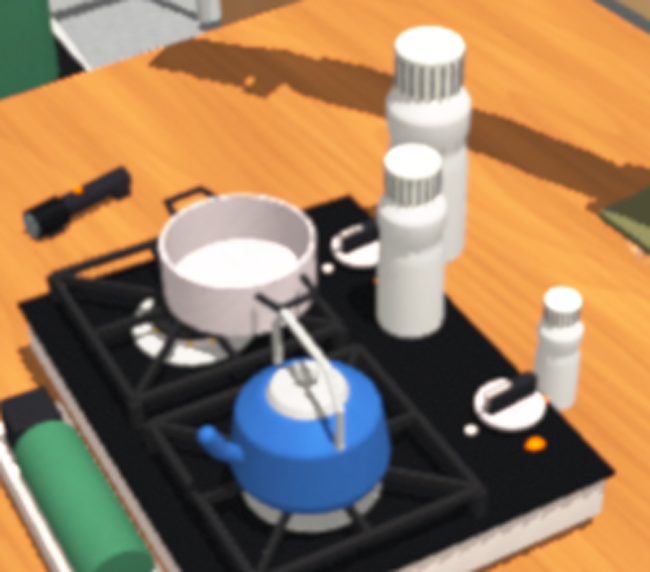

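```bash
cat > meas.py <<'E'
from h import *
def circ(mask):
    cs,_=cv2.findContours(mask.astype(np.uint8),cv2.RETR_EXTERNAL,cv2.CHAIN_APPROX_NONE)
    c=max(cs,key=cv2.contourArea); return cv2.minEnclosingCircle(c),cv2.contourArea(c)
E
python3 - <<'E'
from meas import *
im=cv2.imread("pics/top0.png"); d=np.load("pics/top0.npy"); X=cloud("top",d)
crop=np.array([(86,50),(544,92),(517,453),(46,408)])/2.6+[200,120]-.3
# refine: glass edges via depth/colour black mask
bl=(im.max(2)<45).astype(np.uint8); m=np.zeros_like(bl); m[125:310,205:425]=bl[125:310,205:425]
P=onplane("top",crop,.075); print(P.round(3))
C=P.mean(0); print("centre",C)
xs=(P[0]+P[1]-P[2]-P[3]); print("len",np.linalg.norm(xs)/2, np.degrees(np.arctan2(xs[1],xs[0])))
ys=(P[0]+P[3]-P[1]-P[2]); print("len",np.linalg.norm(ys)/2, np.degrees(np.arctan2(-ys[0],ys[1])))
# knob skirts: bright circles
wh=(im.min(2)>120)
for n,(u,v),R,z in[("kl",(257,265),16,.091),("kr",(360,274),16,.091),("bot",(320,266),13,.265)]:
    s=np.zeros(wh.shape,bool); s[v-R:v+R+1,u-R:u+R+1]=1
    k=cv2.morphologyEx((wh&s).astype(np.uint8),cv2.MORPH_CLOSE,np.ones((7,7)))
    (c,rad),A=circ(k); print(n,c,rad,onplane("top",[c],z))
dep=X[...,2]; pm=(dep>.155)&(dep<.185)
pm[:,:330]=0;pm[:170]=0;pm[250:]=0;pm[:,395:]=0
(c,rad),A=circ(pm); 
q=X[pm]; print("rim pts",len(q)); 
A_=np.c_[2*q[:,:2],np.ones(len(q))]; s=np.linalg.lstsq(A_,(q[:,:2]**2).sum(1),rcond=None)[0]; print("pan fit",s[:2],np.sqrt(s[2]+s[0]**2+s[1]**2), q[:,2].max())
print("enc",onplane("top",[c],.17),rad)
E
```

```text
[[ 0.804  0.237  0.075]
 [ 0.758 -0.256  0.075]
 [ 0.372 -0.223  0.075]
 [ 0.418  0.273  0.075]]
centre [0.58812726 0.0075272  0.075     ]
len 0.38746820448573105 -5.139185205390488
len 0.49681683232280205 -5.28481257191646
kl (257.0, 262.0) 13.601571083068848 [[0.45774723 0.16294556 0.091     ]]
kr (360.0, 271.77777099609375) 13.81411361694336 [[ 0.43188988 -0.11710677  0.091     ]]
bot (318.6558532714844, 265.967529296875) 12.258783340454102 [[ 0.44069494 -0.00409123  0.265     ]]
rim pts 351
pan fit [ 0.57936086 -0.11115281] 0.07437094587460527 0.17749226968229845
enc [[ 0.58196016 -0.117232    0.17      ]] 32.7320442199707
```

```bash
python3 - <<'E'
from meas import *
def fit(q):
    w=np.ones(len(q),bool)
    for _ in range(6):
        p=q[w]; A=np.c_[2*p[:,:2],np.ones(len(p))]; s=np.linalg.lstsq(A,(p[:,:2]**2).sum(1),rcond=None)[0]
        R=np.sqrt(s[2]+s[0]**2+s[1]**2); e=np.linalg.norm(q[:,:2]-s[:2],axis=1)-R; w=abs(e)<max(.003,1.5*np.std(e[w]))
    return s[:2].round(4),R.round(4),w.sum()
for n in("top","scene"):
    X=cloud(n,np.load(f"pics/{n}0.npy")); im=cv2.imread(f"pics/{n}0.png")
    near=np.linalg.norm(X[...,:2]-[.58,-.114],axis=2)
    for lo,hi in((.13,.168),(.166,.175)):
        q=X[(near<.085)&(X[...,2]>lo)&(X[...,2]<hi)]; print(n,"pan",len(q),fit(q) if len(q)>20 else "")
    near=np.linalg.norm(X[...,:2]-[.44,-.005],axis=2)
    q=X[(near<.05)&(X[...,2]>.10)&(X[...,2]<.2)]; print(n,"bottle body",len(q),fit(q) if len(q)>20 else "")
    q=X[(near<.05)&(X[...,2]>.258)]; print("cap top mean",q.mean(0))
print("kr,kl",onplane("top",[[360.1,274.4],[257.7,264.3]],.091))
print("dots",onplane("top",np.array([[419,363],[412,440],[372,397],[156,337],[148,413],[110,372]])/2.6+[200,120]-.3,.075))
# image ellipse fit of pan rim outer (bright)
im=cv2.imread("pics/top0.png"); m=(im.min(2)>85).astype(np.uint8); z=np.zeros_like(m); z[178:246,326:391]=m[178:246,326:391]
z=cv2.morphologyEx(z,cv2.MORPH_OPEN,np.ones((3,3)))
vis=cv2.resize(np.hstack([z[120:300,200:430]*255]),None,fx=3,fy=3); cv2.imwrite("pics/m.png",vis)
for rname,P in(("bur",[.6266,-.1215,.11]),):print(proj("top",[P]))
th=np.linspace(0,2*np.pi,60)
c=im[120:300,200:430]; c=cv2.resize(c,None,fx=3.4,fy=3.4,interpolation=cv2.INTER_CUBIC)
def dr(cx,cy,R,z,col):
    p=(proj("top",np.c_[cx+R*np.cos(th),cy+R*np.sin(th),0*th+z])-[200,120]+.35)*3.4
    cv2.polylines(c,[p.astype(int).reshape(-1,1,2)],True,col,1)
dr(.580,-.114,.075,.17,(0,0,255)); dr(.6266,-.1215,.03,.085,(0,255,0)); dr(.426,-.1184,.032,.091,(0,0,255)); dr(.4413,.1604,.032,.091,(0,0,255)); dr(.4407,-.004,.026,.265,(255,0,0))
ux=np.array([.9959,-.0906]);uy=np.array([.0906,.9959]);C=np.array([.588,.0075])
p=np.array([np.r_[C+a*.195*ux+b*.25*uy,.075] for a,b in((1,1),(1,-1),(-1,-1),(-1,1))])
cv2.polylines(c,[((proj("top",p)-[200,120]+.35)*3.4).astype(int).reshape(-1,1,2)],True,(0,255,255),1)
p=np.array([np.r_[C+(a*.111+.05)*ux+(b*.111-.125)*uy,.11] for a,b in((1,1),(1,-1),(-1,-1),(-1,1))])
cv2.polylines(c,[((proj("top",p)-[200,120]+.35)*3.4).astype(int).reshape(-1,1,2)],True,(0,255,0),1)
cv2.imwrite("pics/ov.png",c)
E
```

```text
top pan 359 (array([ 0.5792, -0.1072]), np.float64(0.0729), np.int64(321))
top pan 213 (array([ 0.58  , -0.1077]), np.float64(0.073), np.int64(211))
top bottle body 5 
cap top mean [ 0.44377628 -0.00783088  0.26443404]
scene pan 1278 (array([ 0.581 , -0.1051]), np.float64(0.0727), np.int64(1037))
scene pan 293 (array([ 0.5812, -0.1042]), np.float64(0.0723), np.int64(232))
scene bottle body 790 (array([ 0.446 , -0.0058]), np.float64(0.0309), np.int64(635))
cap top mean [ 0.4487014  -0.00195751  0.26464256]
kr,kl [[ 0.42478823 -0.11733855  0.091     ]
 [ 0.45149191  0.16096337  0.091     ]]
dots [[ 0.46657293 -0.12104564  0.075     ]
 [ 0.38541235 -0.11322429  0.075     ]
 [ 0.43049165 -0.07125048  0.075     ]
 [ 0.49352147  0.15784985  0.075     ]
 [ 0.41303117  0.16532892  0.075     ]
 [ 0.45625657  0.20610512  0.075     ]]
[[361.88883872 199.59482065]]
```

View pics/ov.png

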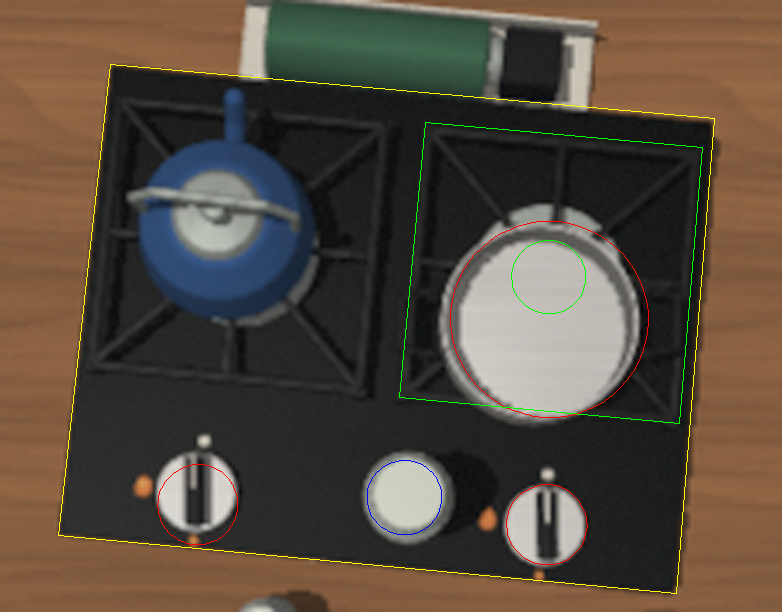

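```bash
python3 - <<'E'
from meas import *
from scipy.spatial.transform import Rotation as Ro
print(Ro.from_quat(r.get_state()["eef_rot"]).as_matrix().round(3))
def fit(q):
    A=np.c_[2*q[:,:2],np.ones(len(q))]; s=np.linalg.lstsq(A,(q[:,:2]**2).sum(1),rcond=None)[0]
    return s[:2].round(4),np.sqrt(s[2]+s[0]**2+s[1]**2).round(4)
for n in("top","scene"):
    X=cloud(n,np.load(f"pics/{n}0.npy"))
    near=np.linalg.norm(X[...,:2]-[.305,-.165],axis=2)
    for lo,hi in((.03,.09),(.1,.18),(.2,.255),(.257,.28)):
        q=X[(near<.065)&(X[...,2]>lo)&(X[...,2]<hi)]; print(n,lo,len(q),fit(q) if len(q)>20 else "",q.min(0) if len(q) else "",q.max(0) if len(q) else "")
    near=np.linalg.norm(X[...,:2]-[.446,-.006],axis=2)
    for lo,hi in((.1,.19),(.2,.223),(.23,.26)):
        q=X[(near<.05)&(X[...,2]>lo)&(X[...,2]<hi)]; print("b",lo,len(q),fit(q) if len(q)>20 else "")
im=cv2.imread("pics/top0.png")
print("torch",onplane("top",[[468,195],[481,240],[165,181]],.019))
E
```

```text
[[-0.001  0.429 -0.903]
 [ 0.001 -0.903 -0.429]
 [-1.    -0.002  0.   ]]
top 0.03 73 (array([ 0.2976, -0.1769]), np.float64(0.045)) [ 0.26971386 -0.18132201  0.03034969] [ 0.3426502  -0.13175741  0.08997346]
top 0.1 109 (array([ 0.2977, -0.1764]), np.float64(0.0438)) [ 0.27125767 -0.18879213  0.10070474] [ 0.34136602 -0.13183891  0.17962818]
top 0.2 177 (array([ 0.298, -0.177]), np.float64(0.0371)) [ 0.26254791 -0.21269103  0.20001928] [ 0.33741961 -0.13799776  0.25483432]
top 0.257 699 (array([ 0.2982, -0.1759]), np.float64(0.0249)) [ 0.26342961 -0.21122078  0.2570177 ] [ 0.33313559 -0.1411202   0.26810343]
b 0.1 5 
b 0.2 149 (array([ 0.4438, -0.0081]), np.float64(0.031))
b 0.23 23 (array([ 0.4427, -0.0071]), np.float64(0.0249))
scene 0.03 134 (array([ 0.2925, -0.1433]), np.float64(0.0147)) [ 0.2696994  -0.14378086  0.03004036] [ 0.31214039 -0.12545454  0.0893836 ]
scene 0.1 388 (array([ 0.3022, -0.1741]), np.float64(0.0415)) [ 0.26121103 -0.20444819  0.10077607] [ 0.34966827 -0.12319195  0.17976301]
scene 0.2 512 (array([ 0.3022, -0.174 ]), np.float64(0.0349)) [ 0.26525228 -0.20716912  0.20006994] [ 0.34403132 -0.13028451  0.25497363]
scene 0.257 284 (array([ 0.3034, -0.1721]), np.float64(0.0256)) [ 0.26867796 -0.21058535  0.25702373] [ 0.33889692 -0.13166148  0.26874305]
b 0.1 718 (array([ 0.447 , -0.0046]), np.float64(0.0296))
b 0.2 246 (array([ 0.4472, -0.0047]), np.float64(0.0291))
b 0.23 225 (array([ 0.4461, -0.0058]), np.float64(0.025))
torch [[ 0.65581803 -0.4349073   0.019     ]
 [ 0.52574344 -0.4688636   0.019     ]
 [ 0.69553167  0.44078343  0.019     ]]
```

```bash
cat > go.py <<'E'
import sys
from h import *
from scipy.spatial.transform import Rotation as Ro
# usage: go.py x y z [heading of jaws deg]
s=r.get_state(); M=Ro.from_quat(s["eef_rot"]).as_matrix()
p=s["tool_pos"]; hd=np.degrees(np.arctan2(M[1,1],M[0,1]))
print("clock %.2f"%s["clock"],"pos",p.round(4),"jaw heading %.1f"%hd,"F",s["contact_force"].round(1),"op %.3f"%s["opening"],"q7 %.2f"%s["q"][6], "tilt",M[:,0].round(3))
if len(sys.argv)>3:
    t=np.array(list(map(float,sys.argv[1:4]))); print("tool shift mm",(M.T@(t-p)*1000).round(1))
if len(sys.argv)>4:
    d=(hd-float(sys.argv[4])+90)%180-90; print("turn rad %.3f"%np.radians(d))
E
python3 go.py .445 -.006 .47
```

```text
clock 0.10 pos [ 0.2682 -0.5642  0.404 ] jaw heading -64.6 F [-0.8  0.1  0.1] op 0.997 q7 -0.22 tilt [-0.001  0.001 -1.   ]
tool shift mm [ -65.3 -428.3 -399.3]
```

Call:
{"method": "carry_out", "body": {"targets": "1 -16 0 0 0;1 -16 -13 -12 0;1 -16 -25 -23 0;1 -17 -27 -25 0;1 0 -27 -25 0;1 0 -27 -25 0;1 0 -27 -25 0;1 0 -27 -25 0;1 0 -27 -25 0;1 0 -27 -25 0;1 0 -27 -25 0;1 0 -27 -25 0;1 0 -27 -25 0;1 0 -27 -25 0;1 0 -27 -25 0;1 0 -27 -25 0;1 0 -20 -19 0;1 0 -14 -14 0;1 0 -5 -5 0;1 0 0 0 0", "force": 25}}

```text
clock: 1.77
tool_pos: [0.4443, -0.0056, 0.4695]
eef_rot: [0.69, 0.157, -0.689, 0.157]
contact_force: [0.1, -1.1, 0.9]
opening: 0.999
```

```bash
python3 go.py .445 -.006 .394; python3 - <<'E'
from h import *
for n in("top","scene"):
    im,d=eyes.snapshot(n); cv2.imwrite(f"pics/{n}1.png",im)
E
```

```text
clock 1.77 pos [ 0.4443 -0.0056  0.4695] jaw heading -64.4 F [ 0.1 -1.1  0.9] op 0.999 q7 -1.38 tilt [-0.     0.001 -1.   ]
tool shift mm [75.5  0.7 -0.4]
```

View pics/scene1.png

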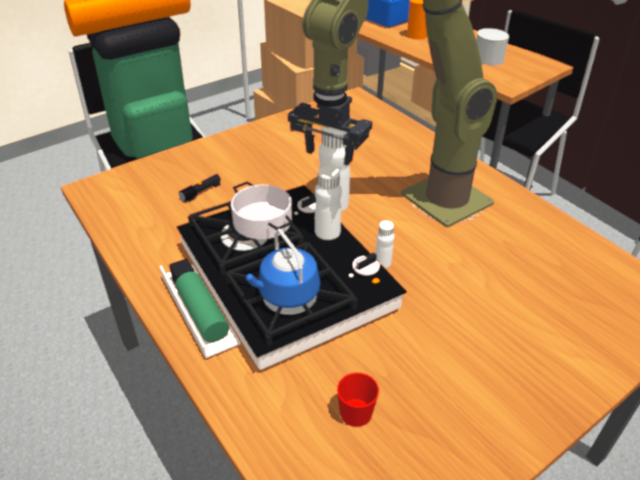

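Possible mistakes for the bottle in the top view: (320,266) stands on the glass with its top at 0.265 m. (388,325) is a larger bottle on the table, about 88 mm in diameter. (278,304) is a small one on the table, 0.13 m high. The first matches the description, and the close crop confirms it. The scene picture shows the open gripper directly above it, at about (328,180). I'm descending onto the cap.

Call:
{"method": "carry_out", "body": {"targets": "1 15 0 0 0;1 15 0 0 0;1 15 0 0 0;1 15 0 0 0;1 15 0 0 0;1 0 0 0 0;0.4 0 0 0 0;0.4 0 0 0 0;0.4 0 0 0 0;0.4 0 0 0 0;0.4 0 0 0 0;0.4 0 0 0 0;0.4 0 0 0 0;0.4 0 0 0 0;0.4 0 0 0 0", "force": 25}}

```text
clock: 3.12
tool_pos: [0.4442, -0.0069, 0.3952]
eef_rot: [0.69, 0.156, -0.689, 0.156]
contact_force: [-0.5, 0.3, 5.7]
opening: 0.579
```

```bash
python3 go.py; python3 - <<'E'
from h import *
im,d=eyes.snapshot("scene"); cv2.imwrite("pics/s2.png",cv2.resize(im[60:260,240:440],None,fx=3,fy=3))
E
```

```text
clock 3.12 pos [ 0.4442 -0.0069  0.3952] jaw heading -64.6 F [-0.5  0.3  5.7] op 0.579 q7 -1.44 tilt [ 0.001 -0.    -1.   ]
```

View pics/s2.png

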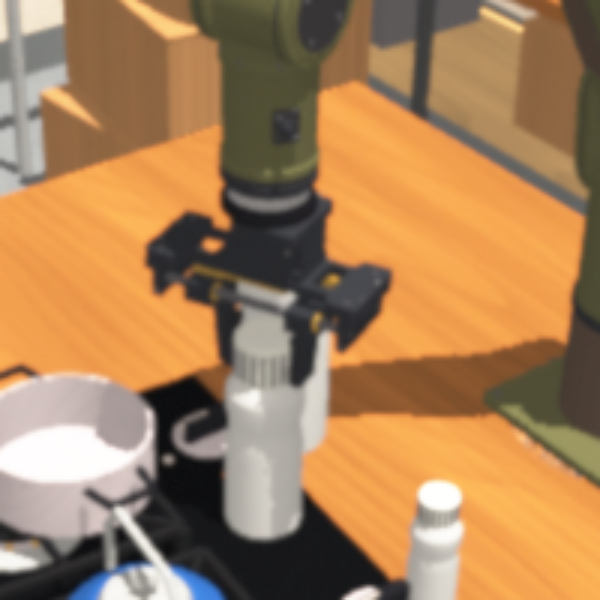

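Call:
{"method": "carry_out", "body": {"targets": "0.4 -5 0 0 0;0.4 -15 0 0 0;0.4 -20 0 0 0;0.4 -20 0 0 0;0.4 -15 0 0 0;0.4 -10 0 0 0;0.4 0 0 0 0", "force": 30}}

```text
clock: 3.75
tool_pos: [0.4443, -0.007, 0.4813]
eef_rot: [0.691, 0.155, -0.689, 0.156]
contact_force: [0.5, -0.1, -2.1]
opening: 0.581
```

```bash
python3 go.py .43 -.36 .475
```

```text
clock 3.75 pos [ 0.4443 -0.007   0.4813] jaw heading -64.6 F [ 0.5 -0.1 -2.1] op 0.581 q7 -1.37 tilt [ 0.003  0.    -1.   ]
tool shift mm [  6.2 312.7 164.5]
```

Call:
{"method": "carry_out", "body": {"targets": "0.4 0 6 3 0;0.4 0 12 6 0;0.4 0 20 11 0;0.4 0 23 12 0;0.4 0 23 12 0;0.4 0 23 12 0;0.4 0 23 12 0;0.4 0 23 12 0;0.4 0 23 12 0;0.4 0 23 12 0;0.4 0 23 12 0;0.4 0 23 12 0;0.4 0 23 12 0;0.4 0 20 11 0;0.4 0 15 8 0;0.4 0 9 4 0;0.4 0 2 1 0;0.4 0 0 0 0;0.4 0 0 0 0"}}

```text
clock: 5.33
tool_pos: [0.431, -0.3597, 0.4792]
eef_rot: [-0.69, -0.157, 0.69, -0.156]
contact_force: [-0.3, 0.1, -3.2]
opening: 0.579
```

```bash
python3 go.py .43 -.36 .320;python3 - <<'E'
from h import *
im,d=eyes.snapshot("scene"); cv2.imwrite("pics/s3.png",cv2.resize(im[20:260,160:440],None,fx=2.5,fy=2.5))
E
```

```text
clock 5.33 pos [ 0.431  -0.3597  0.4792] jaw heading -64.5 F [-0.3  0.1 -3.2] op 0.579 q7 -0.65 tilt [-0.001  0.002 -1.   ]
tool shift mm [1.592e+02 1.000e-01 1.000e+00]
```

View pics/s3.png

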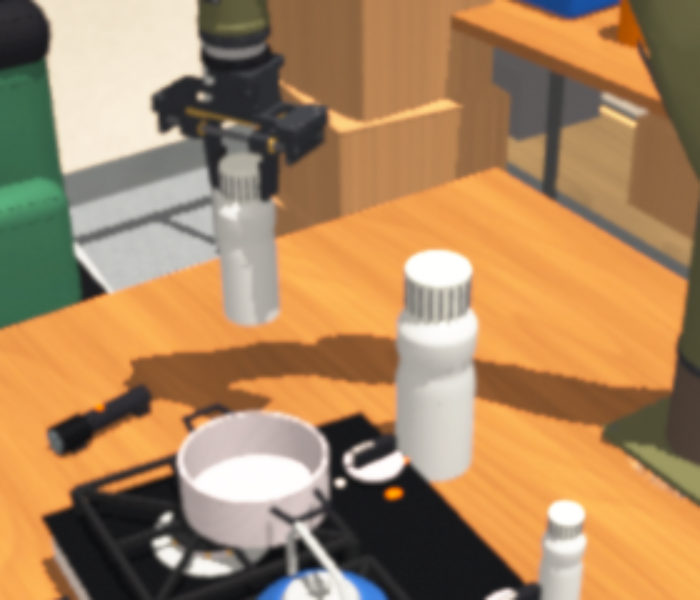

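Bottle held upright at crop (250,250), clear of everything. I'll lower it to about 8 mm above the table, then ease down.

Call:
{"method": "carry_out", "body": {"targets": "0.4 10 0 0 0;0.4 20 0 0 0;0.4 25 0 0 0;0.4 25 0 0 0;0.4 25 0 0 0;0.4 20 0 0 0;0.4 15 0 0 0;0.4 8 0 0 0;0.4 3 0 0 0;0.4 0 0 0 0;0.4 2 0 0 0;0.4 2 0 0 0;0.4 2 0 0 0;0.4 0 0 0 0"}}

```text
clock: 6.55
tool_pos: [0.4308, -0.3611, 0.3229]
eef_rot: [0.69, 0.155, -0.69, 0.156]
contact_force: [-0.2, 0.3, -2.4]
opening: 0.582
```

```bash
python3 go.py .43 -.36 .320
```

```text
clock 6.55 pos [ 0.4308 -0.3611  0.3229] jaw heading -64.6 F [-0.2  0.3 -2.4] op 0.582 q7 -0.72 tilt [ 0. -0. -1.]
tool shift mm [ 2.9 -1.3  0.2]
```

Call:
{"method": "carry_out", "body": {"targets": "0.4 1 0 0 0;0.4 1 0 0 0;0.4 1 0 0 0;0.4 0 0 0 0"}}

```text
clock: 6.88
tool_pos: [0.4309, -0.3611, 0.3203]
eef_rot: [0.69, 0.155, -0.69, 0.156]
contact_force: [-0.8, 0.6, 2.4]
opening: 0.583
```

```bash
python3 go.py
```

```text
clock 6.88 pos [ 0.4309 -0.3611  0.3203] jaw heading -64.6 F [-0.8  0.6  2.4] op 0.583 q7 -0.72 tilt [ 0.001 -0.    -1.   ]
```

Call:
{"method": "carry_out", "body": {"targets": "0.7 0 0 0 0;0.9 0 0 0 0;1 0 0 0 0;1 0 0 0 0;1 -10 0 0 0;1 -20 0 0 0;1 -25 0 0 0;1 -25 0 0 0;1 -25 0 0 0;1 -20 0 0 0;1 -10 0 0 0;1 0 0 0 0"}}

```text
clock: 7.88
tool_pos: [0.4312, -0.3613, 0.4574]
eef_rot: [0.691, 0.154, -0.689, 0.157]
contact_force: [0.2, -0.4, 0.5]
opening: 1.005
```

```bash
python3 - <<'E'
from h import *
for n in("top","scene"):
    im,d=eyes.snapshot(n); cv2.imwrite(f"pics/{n}4.png",im); np.save(f"pics/{n}4.npy",d)
E
python3 go.py .575 -.106 .45 -107.5
```

```text
clock 7.98 pos [ 0.4305 -0.3609  0.4544] jaw heading -64.6 F [-0.3  0.3 -1. ] op 1.000 q7 -0.66 tilt [-0.001  0.    -1.   ]
tool shift mm [   4.3 -168.1 -240. ]
turn rad 0.749
```

View pics/scene4.png

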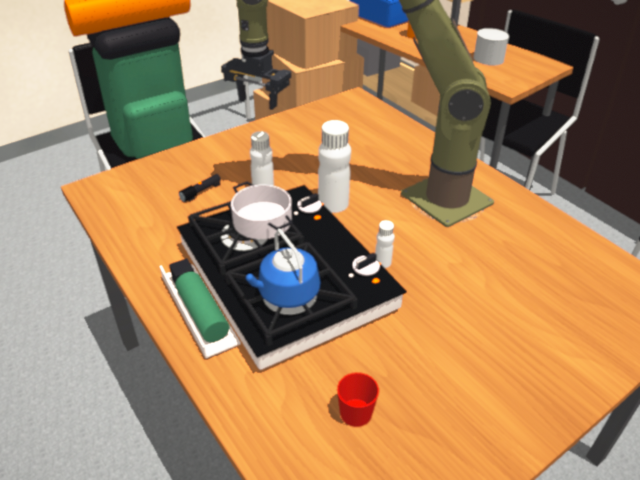

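View pics/top4.png

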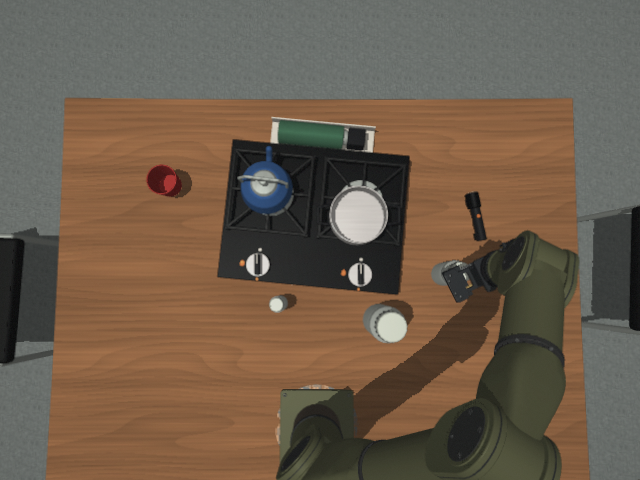

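Call:
{"method": "carry_out", "body": {"targets": "0.5 0 -8 -10 0;0.5 0 -14 -20 0;0.5 0 -20 -28 0;0.5 0 -20 -28 0;0.5 0 -20 -28 0;0.5 0 -20 -28 0;0.4 0 -20 -28 0;0.4 0 -18 -27 0;0.4 0 -14 -20 0;0.4 0 -9 -15 0;0.4 0 -4 -7 0;0.4 0 -1 -1 0;0.4 0 0 0 0.12;0.4 0 0 0 0.12;0.4 0 0 0 0.12;0.4 0 0 0 0.12;0.4 0 0 0 0.12;0.4 0 0 0 0.12;0.4 0 0 0 0.03;0.4 0 0 0 0"}}

```text
clock: 9.65
tool_pos: [0.5747, -0.1072, 0.4543]
eef_rot: [-0.698, 0.108, 0.699, 0.108]
contact_force: [-1.1, -0.8, 0.1]
opening: 0.399
```

```bash
python3 go.py .575 -.106 .293 -107.5
```

```text
clock 9.65 pos [ 0.5747 -0.1072  0.4543] jaw heading -107.6 F [-1.1 -0.8  0.1] op 0.399 q7 -1.77 tilt [-0.001 -0.001 -1.   ]
tool shift mm [ 1.613e+02 -1.500e+00 -1.000e-01]
turn rad -0.001
```

Call:
{"method": "carry_out", "body": {"targets": "0.4 15 0 0 0;0.4 25 0 0 0;0.4 25 0 0 0;0.4 25 0 0 0;0.4 25 0 0 0;0.4 20 0 0 0;0.4 14 0 0 0;0.4 8 0 0 0;0.4 4 0 0 0;0.4 0 0 0 0"}}

```text
clock: 10.48
tool_pos: [0.5751, -0.1066, 0.2932]
eef_rot: [-0.698, 0.108, 0.699, 0.108]
contact_force: [0.4, 0.2, -0.3]
opening: 0.404
```

```bash
python3 go.py; python3 - <<'E'
from h import *
im,d=eyes.snapshot("scene"); cv2.imwrite("pics/s5.png",cv2.resize(im[110:330,160:400],None,fx=2.6,fy=2.6))
E
```

```text
clock 10.48 pos [ 0.5751 -0.1066  0.2932] jaw heading -107.5 F [ 0.4  0.2 -0.3] op 0.404 q7 -1.78 tilt [-0.001  0.    -1.   ]
```

View pics/s5.png

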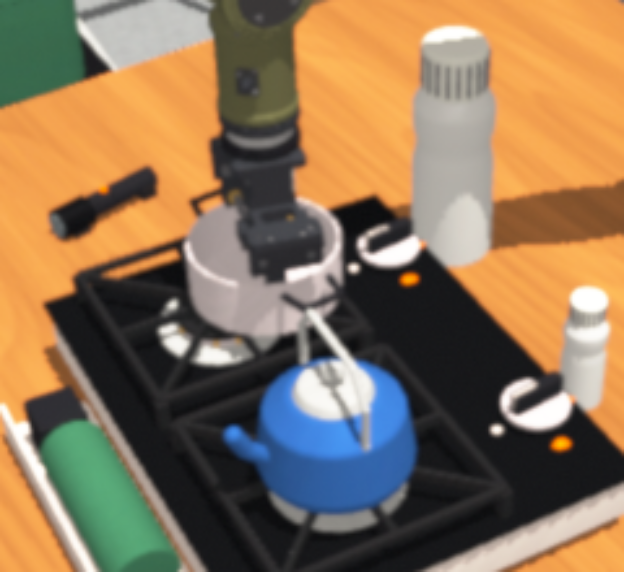

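Call:
{"method": "carry_out", "body": {"targets": "0.4 0 0 -8 0;0.4 0 0 -12 0;0.4 0 0 -12 0;0.4 0 0 -8 0;0.4 0 0 -4 0;0.4 0 0 -4 0;0.4 0 0 -4 0;0.4 0 0 -4 0;0.4 0 0 -4 0;0.4 0 0 -4 0;0.4 0 0 -4 0;0.4 0 0 -4 0;0.4 0 0 -4 0;0.4 0 0 -4 0;0.4 0 0 0 0"}}

```text
clock: 11.78
tool_pos: [0.6525, -0.1307, 0.2936]
eef_rot: [0.699, -0.108, -0.698, -0.108]
contact_force: [-1.9, 1.1, 0.2]
opening: 0.4
```

```bash
python3 go.py; cat > pan.py <<'E'
from meas import *
def fit(q):
    A=np.c_[2*q[:,:2],np.ones(len(q))]
    w=np.ones(len(q),bool)
    for _ in range(5):
        s=np.linalg.lstsq(A[w],(q[w,:2]**2).sum(1),rcond=None)[0]; R=np.sqrt(s[2]+s[0]**2+s[1]**2)
        w=abs(np.linalg.norm(q[:,:2]-s[:2],axis=1)-R)<.004
    return s[:2].round(4),R.round(4),w.sum()
import sys
g=np.array(list(map(float,sys.argv[1:3])))
for n in("top","scene"):
    im,d=eyes.snapshot(n); X=cloud(n,d); cv2.imwrite(f"pics/p_{n}_{sys.argv[3]}.png",cv2.resize(im[110:310,150:430],None,fx=2.8,fy=2.8))
    hsv=im.max(2).astype(int)
    near=np.linalg.norm(X[...,:2]-g,axis=2)
    q=X[(near<.085)&(near>.06)&(X[...,2]>.14)&(X[...,2]<.175)&(hsv>90)]
    print(n,len(q),fit(q))
E
python3 pan.py .61 -.118 a
```

```text
clock 11.78 pos [ 0.6525 -0.1307  0.2936] jaw heading -107.6 F [-1.9  1.1  0.2] op 0.400 q7 -1.76 tilt [ 0.002 -0.    -1.   ]
top 89 (array([ 0.6016, -0.1128]), np.float64(0.0716), np.int64(89))
scene 899 (array([ 0.6036, -0.1125]), np.float64(0.073), np.int64(808))
```

View pics/p_scene_a.png

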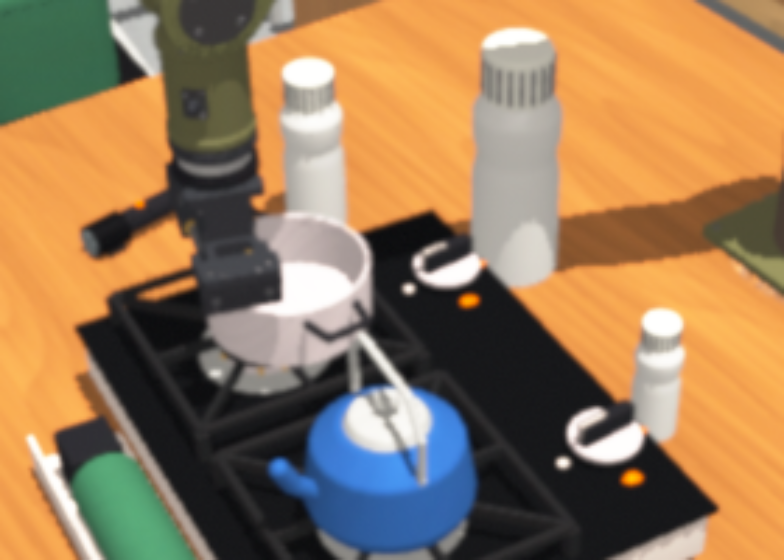

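View pics/p_top_a.png

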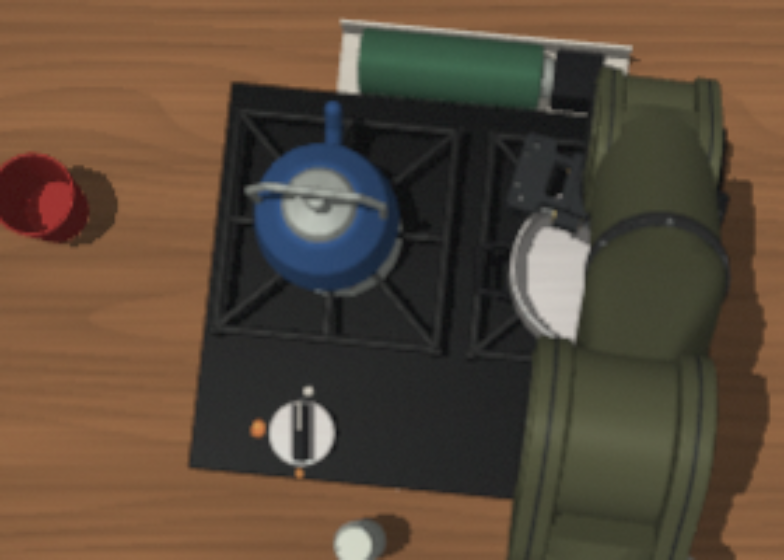

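Call:
{"method": "carry_out", "body": {"targets": "0.4 0 0 -4 0;0.4 0 0 -4 0;0.4 0 0 -4 0;0.4 0 0 -4 0;0.4 0 0 -4 0;0.4 0 0 -2 0;0.4 0 0 -2 0;0.4 0 0 0 0;0.4 0 0 0 0;0.4 0 0 8 0;0.4 0 0 15 0;0.4 0 0 20 0;0.4 0 0 10 0;0.4 0 0 0 0"}}

```text
clock: 13.05
tool_pos: [0.623, -0.1212, 0.2941]
eef_rot: [0.699, -0.108, -0.699, -0.108]
contact_force: [-0.8, 0.2, -0.7]
opening: 0.4
```

```bash
python3 go.py;python3 pan.py .626 -.1205 b
```

```text
clock 13.05 pos [ 0.623  -0.1212  0.2941] jaw heading -107.5 F [-0.8  0.2 -0.7] op 0.400 q7 -1.76 tilt [ 0. -0. -1.]
top 92 (array([ 0.624 , -0.1208]), np.float64(0.0727), np.int64(92))
scene 937 (array([ 0.6258, -0.1187]), np.float64(0.0725), np.int64(873))
```

Call:
{"method": "carry_out", "body": {"targets": "0.4 -15 0 0 0;0.4 -25 0 0 0;0.4 -30 0 0 0;0.4 -30 0 0 0;0.4 -30 0 0 0;0.4 -20 0 0 0;0.4 -8 0 5 0;0.4 0 20 6 0;0.4 0 25 10 0;0.4 0 30 12 0;0.4 0 30 12 0;0.4 0 30 12 0;0.4 0 30 12 0;0.4 0 30 12 0;0.4 0 30 12 0;0.4 0 25 10 0;0.4 0 20 6 0;0.4 0 10 4 0;0.4 0 0 0 0"}}

```text
clock: 14.73
tool_pos: [0.4301, -0.3569, 0.4512]
eef_rot: [-0.698, 0.11, 0.699, 0.109]
contact_force: [0.1, 0.7, 0.6]
opening: 0.403
```

```bash
python3 go.py;python3 pan.py .626 -.1205 c; python3 - <<'E'
from meas import *
im,d=eyes.snapshot("top"); cv2.imwrite("pics/top6.png",im)
c=cv2.resize(im[120:310,200:430],None,fx=3.4,fy=3.4,interpolation=cv2.INTER_CUBIC); th=np.linspace(0,2*np.pi,60)
def dr(cx,cy,R,z,col):
    p=(proj("top",np.c_[cx+R*np.cos(th),cy+R*np.sin(th),0*th+z])-[200,120]+.35)*3.4
    cv2.polylines(c,[p.astype(int).reshape(-1,1,2)],True,col,1)
dr(.6266,-.1215,.075,.17,(0,0,255));dr(.6266,-.1215,.03,.11,(0,255,0))
ux=np.array([.9959,-.0906]);uy=np.array([.0906,.9959]);C=np.array([.588,.0075]); k=C-.15*ux-.14*uy
dr(*k,.032,.091,(0,0,255))
for L in(np.array([[-.05,0],[.05,0]]),np.array([[0,-.05],[0,.05]])):
    p=np.array([np.r_[k+a*ux+b*uy,.085] for a,b in L]); cv2.polylines(c,[((proj("top",p)-[200,120]+.35)*3.4).astype(int).reshape(-1,1,2)],False,(255,255,0),1)
p=np.array([np.r_[C+(a*.111+.05)*ux+(b*.111-.125)*uy,.11] for a,b in((1,1),(1,-1),(-1,-1),(-1,1))])
cv2.polylines(c,[((proj("top",p)-[200,120]+.35)*3.4).astype(int).reshape(-1,1,2)],True,(0,255,0),1)
cv2.imwrite("pics/ov2.png",c)
E
```

```text
clock 14.73 pos [ 0.4301 -0.3569  0.4512] jaw heading -107.8 F [0.1 0.7 0.6] op 0.403 q7 -1.28 tilt [-0.001 -0.001 -1.   ]
top 416 (array([ 0.6239, -0.1211]), np.float64(0.0729), np.int64(416))
scene 1214 (array([ 0.6256, -0.1192]), np.float64(0.0727), np.int64(1123))
```

View pics/ov2.png

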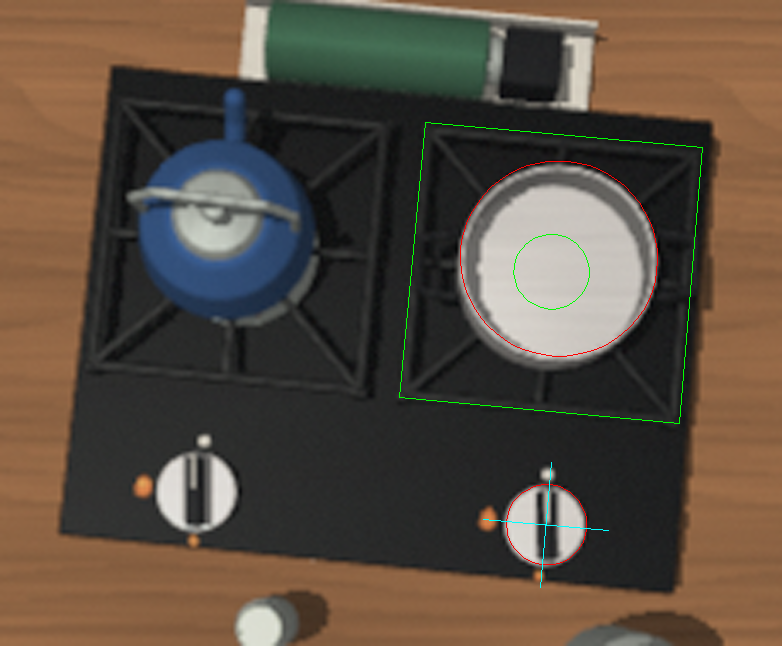

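```bash
python3 - <<'E'
from meas import *
im=cv2.imread("pics/top6.png")
c=cv2.resize(im[252:298,338:384],None,fx=13,fy=13,interpolation=cv2.INTER_CUBIC); cv2.imwrite("pics/kn.png",c)
kc=proj("top",[[.426,-.1184,.091]])[0]; print(kc)
v,u=np.mgrid[0:480,0:640]; m=(np.hypot(u-kc[0],v-kc[1])<10.5)&(im.max(2)<90)
uv=np.c_[u[m],v[m]]; P=onplane("top",uv,.105)[:,:2]; c0=P.mean(0); w,V=np.linalg.eigh(np.cov((P-c0).T)); a=V[:,1]; print(c0,np.degrees(np.arctan2(a[1],a[0])),np.sqrt(w)*np.sqrt(12))
E
```

```text
[360.48934644 273.95365161]
[ 0.42367602 -0.1173869 ] -179.02909977927294 [0.01697763 0.04943105]
```

View pics/kn.png

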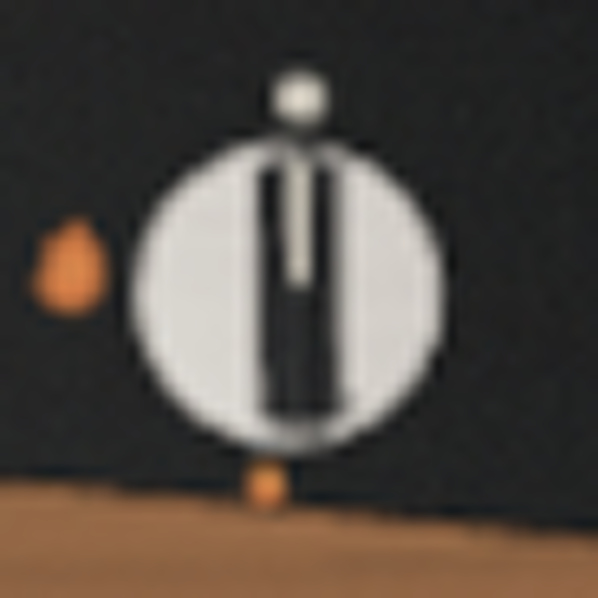

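```bash
python3 go.py .444 -.117 .33 -89
```

```text
clock 14.88 pos [ 0.4332 -0.3531  0.4514] jaw heading -107.4 F [-0.2  0.7  0.3] op 0.404 q7 -1.29 tilt [ 0.001  0.001 -1.   ]
tool shift mm [ 121.7 -228.4   60.3]
turn rad -0.321
```

Call:
{"method": "carry_out", "body": {"targets": "0.5 0 -8 2 -0.05;0.5 0 -16 2 -0.1;0.5 0 -24 2 -0.1;0.5 0 -28 0 -0.07;0.5 0 -28 0 0;0.5 0 -28 0 0;0.5 0 -28 0 0;0.5 0 -28 0 0;0.5 0 -22 0 0;0.5 0 -14 0 0;0.5 0 -8 0 0;0.5 15 0 0 0;0.5 25 0 0 0;0.5 25 0 0 0;0.5 25 0 0 0;0.5 20 0 0 0;0.5 10 0 0 0;0.5 0 0 0 0"}}

```text
clock: 16.38
tool_pos: [0.4356, -0.1215, 0.3298]
eef_rot: [-0.706, -0.006, 0.708, -0.005]
contact_force: [0.1, -0.9, 0.5]
opening: 0.5
```

```bash
python3 go.py .444 -.117 .262 -89; python3 - <<'E'
from h import *
im,d=eyes.snapshot("scene"); cv2.imwrite("pics/s7.png",cv2.resize(im[60:280,200:440],None,fx=2.6,fy=2.6))
E
```

```text
clock 16.38 pos [ 0.4356 -0.1215  0.3298] jaw heading -89.1 F [ 0.1 -0.9  0.5] op 0.500 q7 -1.52 tilt [-0.004  0.001 -1.   ]
tool shift mm [67.8 -4.3 -8.7]
turn rad -0.002
```

View pics/s7.png

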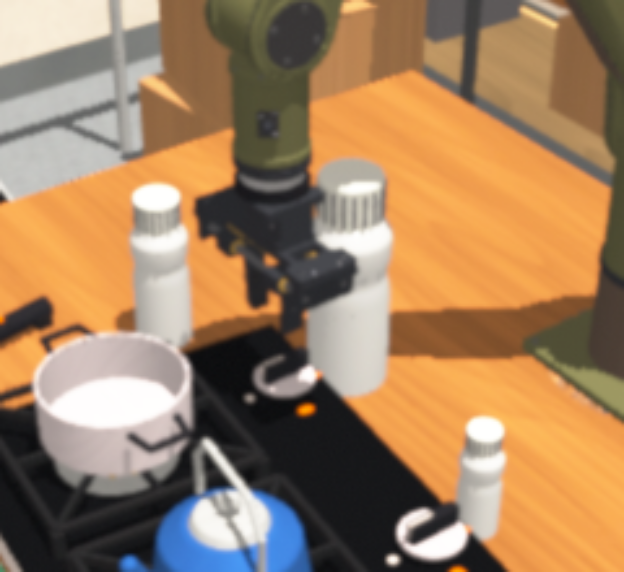

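Call:
{"method": "carry_out", "body": {"targets": "0.5 0 -4 -9 0;0.5 15 0 0 0;0.5 20 0 0 0;0.5 15 0 0 0;0.5 10 0 0 0;0.5 6 0 0 0;0.5 0 0 0 0;0.5 0 0 0 0"}}

```text
clock: 17.1
tool_pos: [0.4454, -0.118, 0.2663]
eef_rot: [0.708, 0.005, -0.707, 0.005]
contact_force: [-0.2, 0.1, -0.9]
opening: 0.499
```

```bash
python3 go.py .444 -.117 .262 -89; python3 - <<'E'
from h import *
im,d=eyes.snapshot("scene"); cv2.imwrite("pics/s8.png",cv2.resize(im[120:240,240:380],None,fx=5,fy=5))
E
```

```text
clock 17.10 pos [ 0.4454 -0.118   0.2663] jaw heading -89.2 F [-0.2  0.1 -0.9] op 0.499 q7 -1.54 tilt [ 0.002 -0.    -1.   ]
tool shift mm [ 4.3 -1.1  1.4]
turn rad -0.003
```

View pics/s8.png

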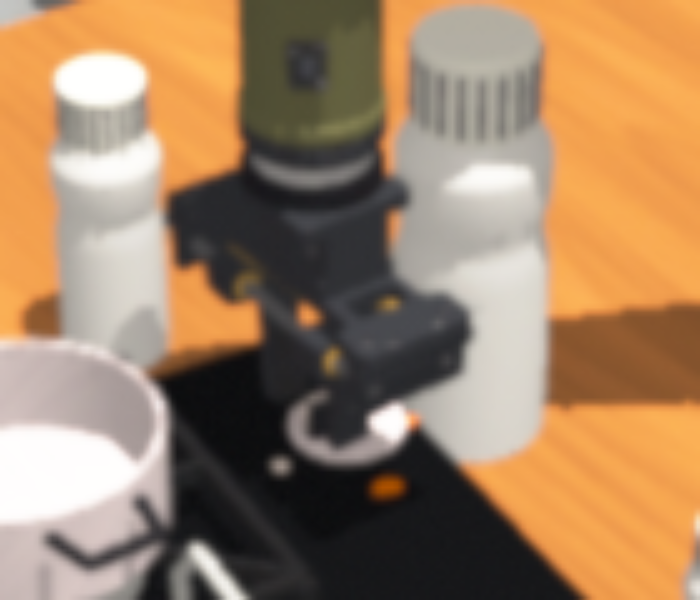

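Fingers straddle the bar (crop ~(335,420)) with tips just above the skirt. I'll close gently, then look at the forces.

Call:
{"method": "carry_out", "body": {"targets": "0.1 4 0 0 0;0.1 0 0 0 0;0.1 0 0 0 0;0.1 0 0 0 0;0.1 0 0 0 0;0.1 0 0 0 0;0.1 0 0 0 0;0.1 0 0 0 0", "force": 15}}

```text
clock: 17.82
tool_pos: [0.4449, -0.1174, 0.2619]
eef_rot: [0.707, 0.006, -0.707, 0.005]
contact_force: [0.3, 5.6, 2.8]
opening: 0.156
```

```bash
python3 go.py
```

```text
clock 17.82 pos [ 0.4449 -0.1174  0.2619] jaw heading -89.1 F [0.3 5.6 2.8] op 0.156 q7 -1.55 tilt [ 0.001  0.001 -1.   ]
```

Call:
{"method": "carry_out", "body": {"targets": "0.1 2 -1 0 0;0.1 2 0 0 0;0.1 2 0 0 0;0.1 2 0 0 0;0.1 0 0 0 0"}}

```text
clock: 18.23
tool_pos: [0.4449, -0.1172, 0.2539]
eef_rot: [0.707, 0.005, -0.707, 0.005]
contact_force: [0.5, 3.9, 8.6]
opening: 0.157
```

```bash
python3 go.py
```

```text
clock 18.23 pos [ 0.4449 -0.1172  0.2539] jaw heading -89.2 F [0.5 3.9 8.6] op 0.157 q7 -1.55 tilt [ 0.001 -0.    -1.   ]
```

Call:
{"method": "carry_out", "body": {"targets": "0.1 1 -1 0 0;0.1 1 0 0 0;0.1 1 0 0 0;0.1 0 0 0 0"}}

```text
clock: 18.57
tool_pos: [0.4451, -0.1165, 0.2519]
eef_rot: [0.708, 0.004, -0.706, 0.005]
contact_force: [-0.1, 3.6, 19.3]
opening: 0.156
```

```bash
python3 go.py
```

```text
clock 18.57 pos [ 0.4451 -0.1165  0.2519] jaw heading -89.2 F [-0.1  3.6 19.3] op 0.156 q7 -1.55 tilt [ 0.003 -0.001 -1.   ]
```

Call:
{"method": "carry_out", "body": {"targets": "0.1 0 -1 0 -0.05;0.1 0 -1.9 0.1 -0.1;0.1 0 -1.9 0.1 -0.1;0.1 0 -1.9 0.1 -0.1;0.1 0 -1.9 0.1 -0.1;0.1 0 0 0 0"}}

```text
clock: 19.07
tool_pos: [0.443, -0.1081, 0.2519]
eef_rot: [0.689, 0.164, -0.687, 0.165]
contact_force: [-0.1, 2.9, 17.9]
opening: 0.159
```

```bash
python3 go.py; python3 - <<'E'
from h import *
im,d=eyes.snapshot("scene"); cv2.imwrite("pics/s9.png",cv2.resize(im[120:240,240:380],None,fx=5,fy=5))
E
```

```text
clock 19.07 pos [ 0.443  -0.1081  0.2519] jaw heading -63.2 F [-0.1  2.9 17.9] op 0.159 q7 -1.32 tilt [ 0.003 -0.001 -1.   ]
```

View pics/s9.png

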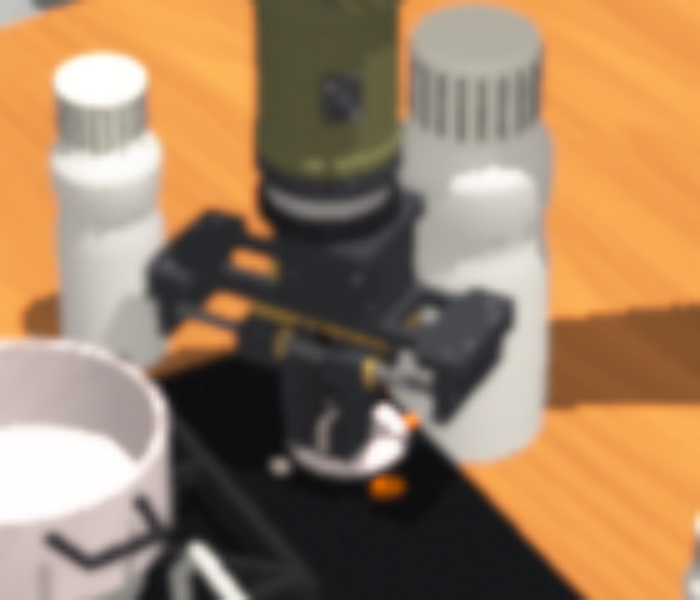

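Call:
{"method": "carry_out", "body": {"targets": "0.1 0 -1.9 0.1 -0.1;0.1 0 -1.9 0.1 -0.1;0.1 0 -1.9 0.1 -0.1;0.1 0 -1.9 0.1 -0.1;0.1 0 -1.9 0.1 -0.1;0.1 0 -1.9 0.1 -0.1;0.1 0 0 0 0"}}

```text
clock: 19.7
tool_pos: [0.435, -0.0999, 0.2519]
eef_rot: [0.609, 0.359, -0.608, 0.361]
contact_force: [-0.7, 2.1, 19.7]
opening: 0.16
```

```bash
python3 go.py; python3 - <<'E'
from h import *
im,d=eyes.snapshot("scene"); cv2.imwrite("pics/s10.png",cv2.resize(im[120:240,240:380],None,fx=5,fy=5))
E
```

```text
clock 19.70 pos [ 0.435  -0.0999  0.2519] jaw heading -28.8 F [-0.7  2.1 19.7] op 0.160 q7 -1.02 tilt [ 0.003 -0.    -1.   ]
```

View pics/s10.png

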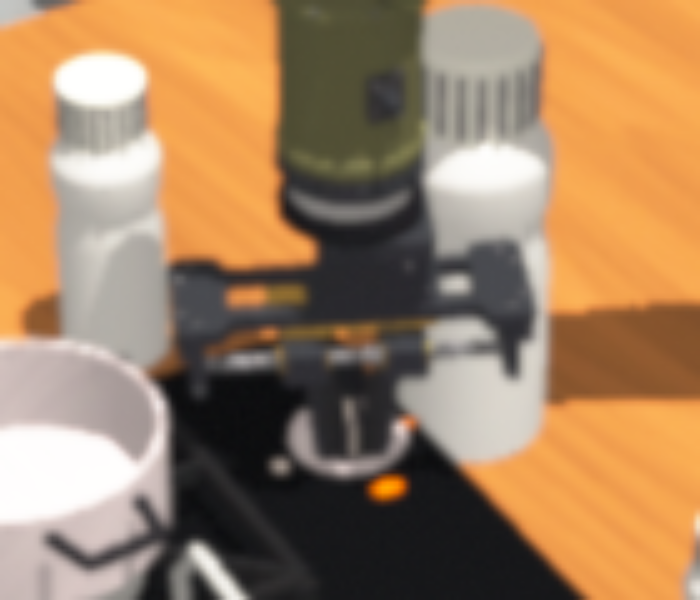

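Call:
{"method": "carry_out", "body": {"targets": "0.1 0 -1.9 0.1 -0.1;0.1 0 -1.9 0.1 -0.1;0.1 0 -1.9 0.1 -0.1;0.1 0 -1.9 0.1 -0.1;0.1 0 -0.2 0 -0.012;0.1 0 0 0 0"}}

```text
clock: 20.25
tool_pos: [0.4276, -0.0976, 0.2519]
eef_rot: [0.524, 0.475, -0.522, 0.477]
contact_force: [-1.1, 2.3, 20.9]
opening: 0.158
```

```bash
python3 go.py; python3 - <<'E'
from h import *
im,d=eyes.snapshot("scene"); cv2.imwrite("pics/s11.png",cv2.resize(im[120:240,240:380],None,fx=5,fy=5))
E
```

```text
clock 20.25 pos [ 0.4276 -0.0976  0.2519] jaw heading -5.4 F [-1.1  2.3 20.9] op 0.158 q7 -0.80 tilt [ 0.003 -0.    -1.   ]
```

View pics/s11.png

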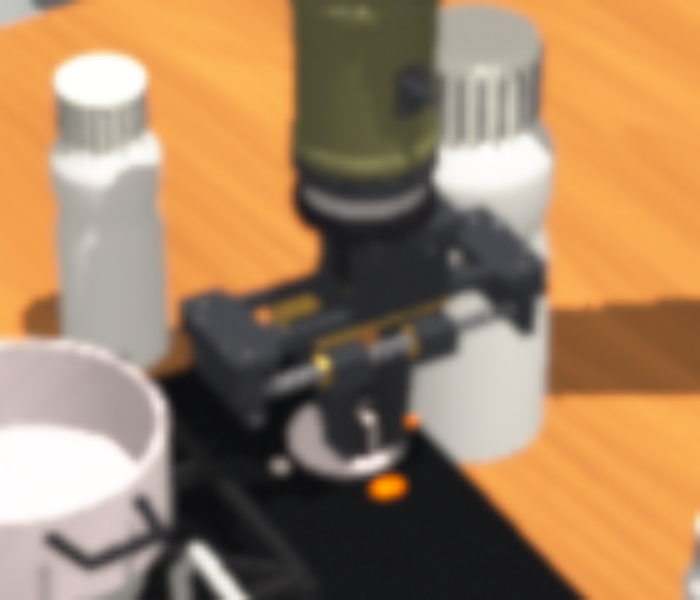

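Call:
{"method": "carry_out", "body": {"targets": "0.1 0 0 0 0;0.1 0 0 0 0;0.1 0 0 0 0;0.1 0 0 0 0;0.1 0 0 0 0;0.1 0 0 0 0;0.1 0 0 0 0;0.1 0 0 0 0;0.1 0 0 0 0;0.1 0 0 0 0;0.1 0 0 0 0;0.1 0 0 0 0;0.1 0 0 0 0;0.1 0 0 0 0;0.1 0 0 0 0;0.1 0 0 0 0;0.1 0 0 0 0;0.1 0 0 0 0;0.1 0 0 0 0;0.1 0 0 0 0"}}

```text
clock: 21.97
tool_pos: [0.4276, -0.0975, 0.2518]
eef_rot: [0.524, 0.475, -0.522, 0.477]
contact_force: [-1.4, 3.3, 20.0]
opening: 0.159
```

Call:
{"method": "carry_out", "body": {"targets": "0.1 0 0 0 0;0.1 0 0 0 0;0.1 0 0 0 0;0.1 0 0 0 0;0.1 0 0 0 0;0.1 0 0 0 0;0.1 0 0 0 0;0.1 0 0 0 0;0.1 0 0 0 0;0.1 0 0 0 0;0.1 0 0 0 0;0.1 0 0 0 0;0.1 0 0 0 0;0.1 0 0 0 0;0.1 0 0 0 0;0.1 0 0 0 0;0.1 0 0 0 0;0.1 0 0 0 0;0.1 0 0 0 0;0.1 0 0 0 0"}}

```text
clock: 23.63
tool_pos: [0.4276, -0.0975, 0.2519]
eef_rot: [0.524, 0.475, -0.522, 0.477]
contact_force: [-0.9, 3.0, 19.8]
opening: 0.161
```

```bash
python3 go.py; python3 - <<'E'
from h import *
im,d=eyes.snapshot("scene"); cv2.imwrite("pics/s12.png",im)
E
```

```text
clock 23.63 pos [ 0.4276 -0.0975  0.2519] jaw heading -5.4 F [-0.9  3.  19.8] op 0.161 q7 -0.80 tilt [ 0.003 -0.    -1.   ]
```

View pics/s12.png

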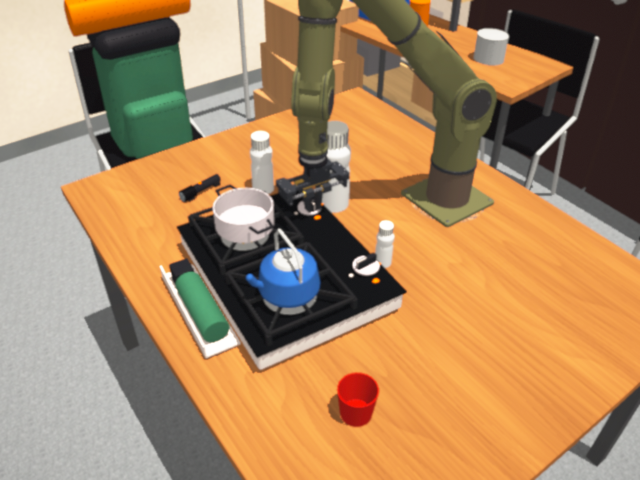

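Call:
{"method": "carry_out", "body": {"targets": "0.35 0 0 0 0;0.35 0 0 0 0;0.35 0 0 0 0;0.35 -3 0 0 0;0.35 -5 0 0 0;0.35 -8 0 0 0;0.35 -12 0 0 0;0.35 -20 0 0 0;0.35 -25 0 0 0;0.35 -25 0 0 0;0.35 -25 0 0 0;0.35 -25 0 0 0;0.35 -25 0 0 0;0.35 -15 0 0 0;0.35 0 0 0 0"}}

```text
clock: 24.93
tool_pos: [0.4277, -0.0982, 0.441]
eef_rot: [0.524, 0.474, -0.523, 0.477]
contact_force: [0.4, -0.2, -0.5]
opening: 0.353
```

```bash
python3 go.py .43 -.36 .45; python3 - <<'E'
from h import *
im,d=eyes.snapshot("scene"); cv2.imwrite("pics/s13.png",cv2.resize(im[120:300,180:400],None,fx=3.3,fy=3.3,interpolation=cv2.INTER_CUBIC))
E
```

```text
clock 24.93 pos [ 0.4277 -0.0982  0.441 ] jaw heading -5.6 F [ 0.4 -0.2 -0.5] op 0.353 q7 -0.44 tilt [ 0.004 -0.002 -1.   ]
tool shift mm [ -8.6  27.7 260.3]
```

View pics/s13.png

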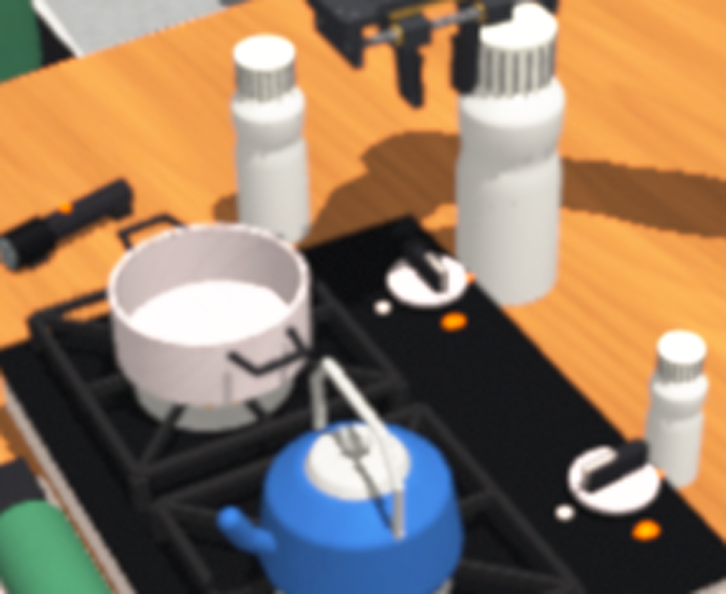

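The right knob's bar, at crop (430,265), now points to the large flame mark at (453,322). The left knob at (612,465) is unchanged. I'm moving the arm aside for a final check from above.

Call:
{"method": "carry_out", "body": {"targets": "0.35 0 0 10 0;0.35 0 2 20 0;0.35 0 2 28 0;0.35 0 2 30 0;0.35 0 2 30 0;0.35 0 2 30 0;0.35 0 2 30 0;0.35 0 2 30 0;0.35 0 2 25 0;0.35 0 2 18 0;0.35 0 2 9 0;0.35 0 0 0 0;0.35 0 0 0 0"}}

```text
clock: 26.07
tool_pos: [0.4223, -0.3578, 0.4376]
eef_rot: [0.523, 0.477, -0.523, 0.475]
contact_force: [-0.4, 0.0, -0.2]
opening: 0.35
```

```bash
python3 go.py; python3 pan.py .626 -.1205 d; python3 - <<'E'
from meas import *
im,d=eyes.snapshot("top"); X=cloud("top",d)
cv2.imwrite("pics/fin.png",cv2.resize(im[110:350,140:500],None,fx=2.2,fy=2.2,interpolation=cv2.INTER_CUBIC))
v,u=np.mgrid[0:480,0:640]
for nm,k in(("R",[.4255,-.118,.091]),("L",[.4513,.1605,.091])):
    kc=proj("top",[k])[0]; m=(np.hypot(u-kc[0],v-kc[1])<10.5)&(im.max(2)<90)
    P=onplane("top",np.c_[u[m],v[m]],.105)[:,:2]; w,V=np.linalg.eigh(np.cov(P.T)); a=V[:,1]
    print(nm,"bar heading rel hob x",(np.degrees(np.arctan2(a[1],a[0]))+5.2)%180)
    kk=(np.hypot(u-kc[0],v-kc[1])<12)&(im.max(2)>120); print("skirt z",np.median(X[kk][:,2]))
E
```

```text
clock 26.07 pos [ 0.4223 -0.3578  0.4376] jaw heading -5.4 F [-0.4  0.  -0.2] op 0.350 q7 0.09 tilt [-0.002  0.002 -1.   ]
top 405 (array([ 0.624 , -0.1211]), np.float64(0.0729), np.int64(405))
scene 1224 (array([ 0.6256, -0.1192]), np.float64(0.0727), np.int64(1130))
R bar heading rel hob x 89.1406965739644
skirt z 0.09057004992073635
L bar heading rel hob x 3.335391970331301
skirt z nan
```

View pics/fin.png

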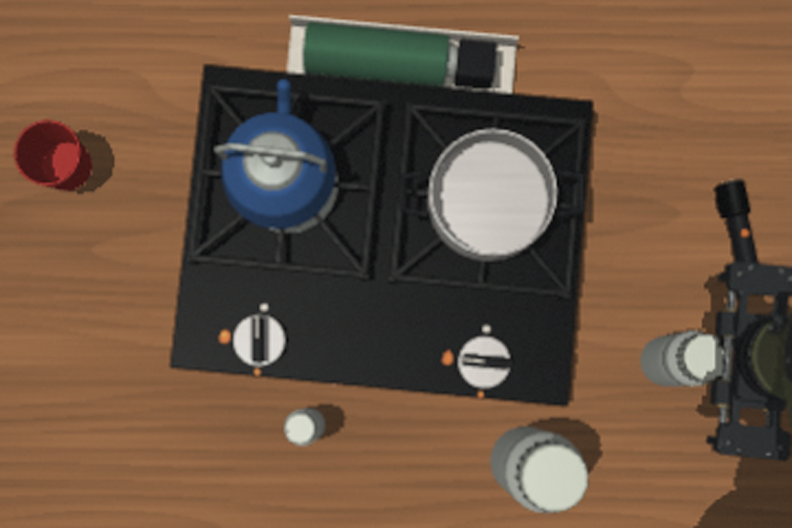

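```bash
python3 -c "
from plant import r
print(r.finish_job())"
```

```text
the job is handed in; nothing more can be done
None
```

The pan was on the right-hand burner, so I used the right-hand knob, and the job was handed in at about 26 s. No flame was visible in the pictures, so ignition is judged only from the knob's angle and how long I held it in.

**What I did**
- **Bottle:** I lifted it off the glass by its cap and stood it upright on the table to the right of the hob.
- **Pan:** I slid it to its burner by pushing with the fingers from inside, without lifting it.
- **Knob:** I gripped the bar towards its pointer end so the gripper stayed clear of the large bottle in front. I pushed it fully in (about 20 N), turned it to the large flame, held it there about 3.4 s, then let it spring out.

**Last checks**
- **Pan:** its centre is about 3 mm from the burner centre by both cameras. The burner position was taken from the top view only, and the two cameras disagree by 2–4 mm.
- **Right knob:** the bar stands 89° from the hob's x axis, towards the large flame. The skirt is back out at 0.091 m.
- **Left knob:** still off, at about 3° and within its play. The check of its skirt height gave no depth reading, but I never touched it.
- **Other things:** the bottle is upright. The kettle, cup, torch and other bottles look unmoved by eye. The robot was touching nothing.

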